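# Put the sharpening stone away in its pried-open case

### The job

Put the sharpening stone away: with the orange-handled prying knife, blade in the slot under the lid, lever the green case's lid up and swing it right back past upright, then lay the knife back flat on its wooden board and let go. Then set the stone down gently, flat on the cork floor in the case, and push the lid fully shut. Leave the other things on the bench undisturbed, and do not drop the stone into the case or knock it against it.

Things in the scene. Friction and masses are not known exactly. Their poses are not given: they have to be found in the camera images.
- case: green steel sharpening case, fixed to the bench. Outside 120 mm deep (its x) by 200 mm wide (its y), walls 6 mm thick, rim 68 mm above the bench. Origin: centre of its underside. Its -x side is the front (roughly towards the robot), its +x side carries the hinge. A cork floor lies 20 mm above the bench; the free space inside is 108 x 188 mm and 48 mm high under the shut lid
- case_slot (a point): middle of the prying slot in the case's front face, right under the lid's front edge: a notch in the front wall 90 mm wide (along case y) and 8 mm high (60 to 68 mm above the bench), open through the 6 mm wall. The blade goes in along case +x
- case_floor (a point): centre of the cork floor inside the case, on its upper surface, 20 mm above the bench; axes as the case's
- case_hinge (a point): hinge line of the lid, middle: at the case's back edge (60 mm behind its centre along case x), 68 mm above the bench; the line runs along case y
- lid (a joint): angle of the grey lid: 0 shut, grows as its front edge rises, stops at 1.8 rad (a little past upright). Stiff friction hinge: the lid stays where it is left at any angle; about 2 N at its front edge moves it. No catch. The lid is a flat plate 120 x 200 x 7 mm, 150 g, without handle, flush with the front and sides of the case, its underside on the rim (68 mm) and its top at 75 mm
- lid_edge (a point): middle of the lid's front edge, half-way through its 7 mm thickness, 120 mm from the hinge line; moves with the lid
- pry_tip (a point): middle of the blunt square end of the knife's steel blade, 85 mm ahead of pry_grip along the knife's x; the blade is 2.5 mm thick and 32 mm wide
- board_top (a point): centre of the top of the wooden board on which the knife lies: board 200 mm long (its x), 110 mm wide (its y), 20 mm thick, fixed to the bench
- stone_mid (a point): centre of the sharpening stone (blue stone on a dark wooden base, one piece), 90 mm long (its x), 50 mm wide (its y), 30 mm high, 0.3 kg or so, z up; it starts on a 6 mm thick black rubber mat. Grasp it across its 50 mm width
- pry_grip (a point): place to hold the prying knife, near its balance point: on the orange handle (90 mm long along the knife's x, 22 mm wide, 26 mm high), half-way up, 20 mm behind the handle's front end and 13 mm above its underside. The knife's x axis points from handle to blade, y across, z up; 155 mm long in all, 0.16 kg or so. The blade lies at the handle's mid-height
- pry: the same knife as a body; origin on its underside, 15 mm ahead of pry_grip
- stone: the same sharpening stone as a body; origin at the centre of its underside
- oil: bystander, loose, to be left alone: yellow oil bottle, 52 mm across, 130 mm tall; origin at its underside
- mug: bystander, loose, to be left alone: white mug, 80 mm across, 90 mm tall; origin at its underside
- template_a: bystander, loose, to be left alone: dark steel knife template, flat, 160 x 36 x 4 mm; origin at its underside
- template_b: bystander, loose, to be left alone: pale wooden knife template, flat, 160 x 36 x 4 mm; origin at its underside
- template_c: bystander, loose, to be left alone: bright steel knife template, flat, 160 x 36 x 4 mm; origin at its underside
- template_d: bystander, loose, to be left alone: grey plastic knife template, flat, 160 x 36 x 4 mm; origin at its underside
Things that resemble listed ones, but are neither listed nor needed, are in the scene too. What is meant by the stone is not pink, and is the larger of those in its own colour.

How it is judged (in metres and radians):
On the way, in this order (a step that is already met when the one before it is completed fails the run):
1. the knife lifts the lid off its rim: lid above 0.15 rad with the knife bearing on it and no finger on it (value of joint lid above 0.15 rad and contact force between pry and lid above 0.2 N and contact force between the fingers and lid below 0.2 N), for 0.05 s.
2. the lid is swung back past upright (over 1.58 rad) (value of joint lid above 1.58 rad), for 0.1 s.
3. the knife lies at rest on its board, let go, the lid still open (x of pry_grip in the frame of board_top between -0.1 and 0.1 m and y of pry_grip in the frame of board_top between -0.05 and 0.05 m and z of pry_grip in the frame of board_top between 0.005 and 0.022 m and linear speed of pry below 0.05 m/s and contact force between the fingers and pry below 0.1 N and value of joint lid above 1.3 rad), for 0.2 s.
4. the stone lies flat on the case's floor, let go, the lid still open (x of stone_mid in the frame of case_floor between -0.055 and 0.055 m and y of stone_mid in the frame of case_floor between -0.095 and 0.095 m and z of stone_mid in the frame of case_floor below 0.02 m and angle between stone_mid's own z axis and vertical below 0.12 rad and linear speed of stone below 0.05 m/s and contact force between the fingers and stone below 0.1 N and value of joint lid above 1 rad), for 0.2 s.
At the end, for the whole second after the job is handed in: Lid shut (under 0.04 rad); stone inside the case, flat on its floor (centre less than 20 mm above the floor, tilt under 0.12 rad), at rest and released; knife on its board (its grip point within the board's outline and 5 to 22 mm above its top), at rest and released (value of joint lid below 0.04 rad and x of stone_mid in the frame of case_floor between -0.055 and 0.055 m and y of stone_mid in the frame of case_floor between -0.095 and 0.095 m and z of stone_mid in the frame of case_floor below 0.02 m and angle between stone_mid's own z axis and vertical below 0.12 rad and linear speed of each of stone, pry below 0.05 m/s and contact force between the fingers and stone below 0.1 N and x of pry_grip in the frame of board_top between -0.1 and 0.1 m and y of pry_grip in the frame of board_top between -0.05 and 0.05 m and z of pry_grip in the frame of board_top between 0.005 and 0.022 m and contact force between the fingers and pry below 0.1 N); the robot touches nothing.
It fails at once if a bystander is moved by more than 30 mm (distance of any of oil, mug, template_a, template_b, template_c, template_d from where it was at the start of the episode above 0.03 m).
It fails at once if the stone is knocked hard against the case (over 60 N) (contact force between stone and case above 60 N).
It fails at once if the stone falls or is thrown into the case (over 0.45 m/s within its walls, less than 60 mm above its floor) (x of stone_mid in the frame of case_floor between -0.055 and 0.055 m and y of stone_mid in the frame of case_floor between -0.095 and 0.095 m and z of stone_mid in the frame of case_floor below 0.06 m and linear speed of stone above 0.45 m/s).
It also fails if it takes over 72 s, if anything falls off the work surface, if the arm or the gripper's body presses on something with over 40 N, if the wrist force passes 120 N, or if a joint passes its speed limit or range.

### The arm

A 7-joint arm with a two-finger parallel gripper is mounted at the origin on the work surface. World frame = base frame: x ahead of the robot, y to its left, z up, the work surface at z = 0. Lengths are in mm, angles in degrees, forces in N, time in s.
With the tool pointing down it reaches from about 375 to 925 mm from the base axis. Payload 3.1 kg.
Tool frame: the origin (TCP) lies on the centre line of the jaws, within the pads' length; the fingertips stand 11 mm ahead of it and the grasp point (between the pads) lies 8 mm behind it; z points along the fingers, y is the line along which they close (so a half turn about z gives the same grasp; the last joint's range is limited). The gripper opens to 85 mm and grips with 20 to 120 N. Pads are 22 mm wide; open, the fingers measure 114 mm over their backs; the gripper's body (76 mm by 85 mm) begins 54 mm behind the grasp point. The pads swing forward as they close: fully open they stand 13 mm farther back than shut.
Start: joints at [-77.682, 21.939, 2.515, 91.553, -1.026, 66.532, -2.859], TCP at [199.998, 618.469, 242.269] pointing down, gripper open.
Joint ranges: [-149.38, 149.38], [-23.57, 123.04], [-84.95, 90], [0, 143.3], [-89.99, 269.99], [3.08, 112.72], [-163.45, 163.45]. Speed limits (degrees/s): [159.86, 159.86, 180, 180, 180, 180, 180].

### API

Orientations are given as [roll, pitch, yaw] about the fixed x, y, z axes, in that order (R = Rz(yaw) Ry(pitch) Rx(roll)).
In Python, from cell import ctrl, eyes gives the robot as it stands. The module is installed in compiled form; this text tells all that it offers.
- The arm moves only by the shell command python3 -m inch 'ROWS' [FORCE]. ROWS is JSON, a list of rows, each a list of 7 numbers: the opening, from 0 (shut) to 1 (fully open), then the shift along the tool's x, y, z in cm, then the turn, a rotation vector about the tool's x, y, z in degrees. A call has 1 to 8 rows; each row is the pose to reach, as a shift and turn from the pose commanded when the call began, along the tool's axes at that moment; what a row does not reach only later rows make up. A row lasts 1/8 s, in which the tool goes at most 62.5 mm and 10.7 degrees, less where a joint would pass 70% of its speed; a pose out of reach is approached as far as the arm can. A call with a gripper value outside its range is refused whole. The fingers move at their own pace and stop on an object; FORCE is the grip in N (left out, the last holds). Time passes only in rows, so rows that repeat a pose let the fingers close. It gives the time, the measured TCP pose, the force, the opening and the grip force at its end, in the units of the state.
- ctrl.observe(): the state, without advancing time (a new reading comes with each control period).
- eyes.get_image(name): name is "side" or "top" or "wrist"; returns a dict with "frame" (400x640x3 uint8, red, green, blue), "fx", "fy", "cx", "cy" (pixels), "T" (4x4, takes a point from camera to world coordinates). Camera axes: x right, y up, looking along -z (the intrinsics and any distortion apply to the point x, -y, -z); pixel columns grow to the right and rows downward; lengths in mm; the calibration is good to about 2 mm. The wrist camera is an equidistant fisheye: a pixel r from the principal point sees the ray r / f radians off the axis. A picture is of the moment at which its call begins. There is no depth.
- ctrl.sign_off(): hands the job in; it is judged then, once.
The state is a dict: "t": time; "joint_pos": joint angles; "qvel": joint speeds; "joint_torque": joint torques, N m; "position": TCP position; "ee_rot": TCP orientation; "contact_force": force on the tool from outside, world axes, zero at the start; "ft_torque": the same for the moment, N m; "opening": finger opening in mm; "finger_force": force on a finger pad.
Only numpy, scipy, OpenCV 4.12 (cv2) and the standard library are available. Lean on these libraries where they do the work, as an engineer would, in place of code of your own. Each camera call takes 0.05 s, during which the arm holds its last target. There are 200 camera calls.

## Working session

There is one attempt and no reset: what is moved stays moved. The work goes in short steps, Python scripts to look and compute and a shell command to move; the robot and the scene stay as the last step left them, time stands still between calls to the robot, and variables do not carry over. Pictures are saved under pics/ and viewed, at most 10 in all, crops included, and the job is handed in when it is done.

```bash
mkdir -p pics
python3 - <<'E'
from cell import ctrl, eyes
import cv2,pickle,numpy as np
d={}
for n in ["side","top","wrist"]:
    g=eyes.get_image(n); d[n]=g
    cv2.imwrite(f"pics/{n}0.png",g["frame"][:,:,::-1])
    print(n,g["fx"],g["fy"],g["cx"],g["cy"],np.round(g["T"],3).tolist(),[k for k in g])
pickle.dump(d,open("v0.pkl","wb"))
print(ctrl.observe())
E
```

```text
side 361.43052190424567 361.43052190424567 319.5416358897349 200.09679434563785 [[0.873, 0.325, -0.365, 252.105], [-0.488, 0.557, -0.672, -655.129], [-0.015, 0.764, 0.645, 656.213], [0.0, 0.0, 0.0, 1.0]] ['frame', 'fx', 'fy', 'cx', 'cy', 'T']
top 480.3092424852605 480.3092424852605 310.2021712316628 203.45705498768407 [[-0.026, 0.995, -0.094, 465.827], [-1.0, -0.027, -0.002, -59.644], [-0.005, 0.094, 0.996, 1395.642], [0.0, 0.0, 0.0, 1.0]] ['frame', 'fx', 'fy', 'cx', 'cy', 'T']
wrist 309.70691628693146 309.70691628693146 316.82814952622715 196.33795948198002 [[0.308, -0.911, -0.275, 129.034], [0.951, 0.294, 0.092, 640.077], [-0.003, -0.29, 0.957, 372.084], [0.0, 0.0, 0.0, 1.0]] ['frame', 'fx', 'fy', 'cx', 'cy', 'T']
{'t': 0.15, 'joint_pos': array([-77.68152034,  21.98239692,   2.51221776,  91.62862002,
        -1.02425087,  66.53217589,  -2.85937463]), 'qvel': array([-0.04574087, -0.12313732,  0.03803375, -0.25293328, -0.06221497,
        0.0068504 ,  0.02889557]), 'joint_torque': array([ 2.03961237e-03, -4.34053552e+01,  1.02680527e+00, -2.49978679e+01,
        1.07328358e-02,  7.22820885e-03, -7.98839949e-06]), 'position': array([199.80147819, 617.7702883 , 241.16055204]), 'ee_rot': array([-1.79879515e+02,  7.47888197e-03,  1.62082459e+02]), 'contact_force': array([0.13453783, 0.78154878, 0.48371761]), 'ft_torque': array([-0.00845667,  0.0130157 , -0.02562274]), 'finger_force': 0.0, 'opening': 85.42150059583896}
```

View pics/top0.png

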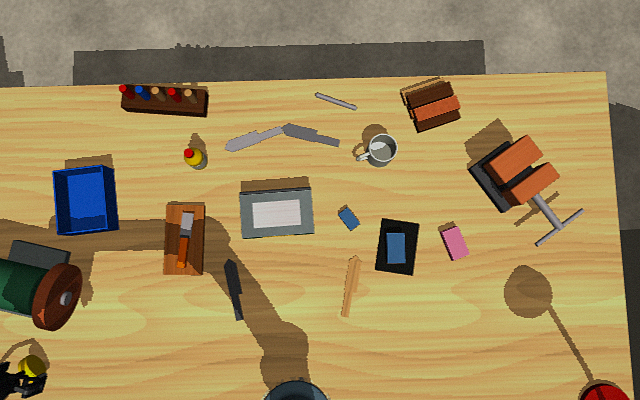

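View pics/side0.png

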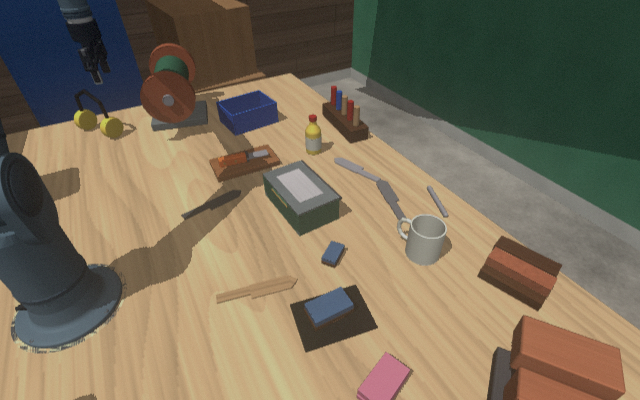

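The top picture shows the case at about (277,208), the knife on its board at (185,238), the large blue stone on its mat at (396,248), and templates at (234,290) and (350,287). The side picture agrees. I'll enlarge the top view for corner positions.

```bash
cat > h.py <<'E'
import numpy as np,pickle
from scipy.spatial.transform import Rotation as R
def ray(g,u,v):
    d=np.array([(u-g["cx"])/g["fx"],-(v-g["cy"])/g["fy"],-1.0]);T=np.array(g["T"])
    return T[:3,3],T[:3,:3]@d
def at(g,u,v,z):
    o,d=ray(g,u,v);return o+d*(z-o[2])/d[2]
def px(g,p):
    T=np.array(g["T"]);q=T[:3,:3].T@(np.array(p)-T[:3,3])
    return g["cx"]+g["fx"]*q[0]/-q[2],g["cy"]-g["fy"]*q[1]/-q[2]
E
python3 - <<'E'
import cv2
a=cv2.imread("pics/top0.png")[185:285,155:325]; b=cv2.imread("pics/top0.png")[205:285,365:425]
cv2.imwrite("pics/c1.png",cv2.resize(a,(765,450),interpolation=cv2.INTER_CUBIC))
s=cv2.imread("pics/side0.png")
A=cv2.resize(s[140:240,205:345],(560,400),interpolation=cv2.INTER_CUBIC)
B=cv2.resize(b,(240,320),interpolation=cv2.INTER_CUBIC)
import numpy as np
c=np.zeros((400,800,3),np.uint8);c[:,:560]=A;c[:320,560:]=B
cv2.imwrite("pics/c2.png",c)
E
```

```text
(no output)
```

View pics/c1.png

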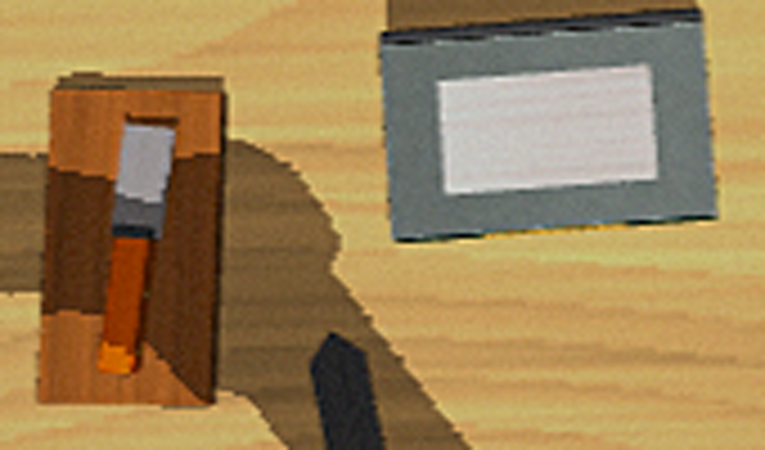

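View pics/c2.png

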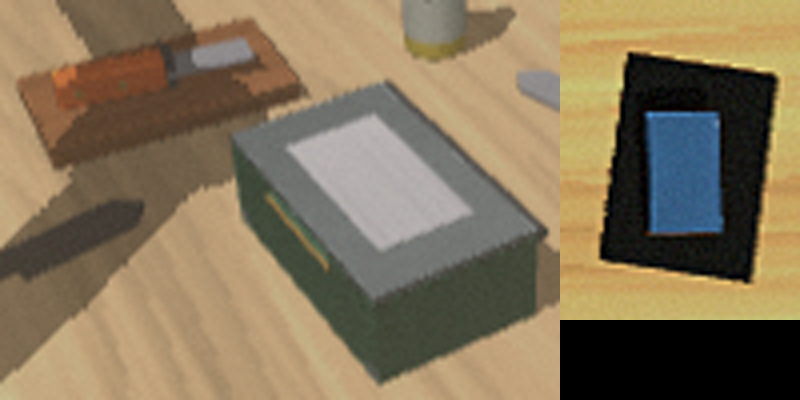

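```bash
cat > m.py <<'E'
from h import *
d=pickle.load(open("v0.pkl","rb"));t=d["top"];s=d["side"]
c1=lambda U,V,z:at(t,(U+.5)/4.5-.5+155,(V+.5)/4.5-.5+185,z)
c2=lambda U,V,z:at(s,(U+.5)/4-.5+205,(V+.5)/4-.5+140,z)
c3=lambda U,V,z:at(t,(U-560+.5)/4-.5+365,(V+.5)/4-.5+205,z)
def show(n,P):
    P=np.array(P);print(n,np.round(P[:,:2],1).tolist(),"mean",np.round(P[:,:2].mean(0),1),"sides",np.round([np.linalg.norm(P[i]-P[i-1]) for i in range(len(P))],0), "ang01",np.round(np.degrees(np.arctan2(*(P[1]-P[0])[[1,0]])),1))
show("lid top",[c1(395,241,75),c1(382,43,75),c1(702,15,75),c1(717,218,75)])
show("lid side",[c2(373,300,75),c2(545,232,75),c2(390,82,75),c2(233,135,75)])
show("slot side",[c2(328,270,60),c2(268,195,60)])
show("slot top",[c1(485,238,60),c1(635,225,60)])
show("board",[c1(38,403,20),c1(52,88,20),c1(224,92,20),c1(213,405,20)])
show("board side",[c2(53,165,20),c2(302,95,20),c2(250,22,20),c2(18,82,20)])
show("knife rear/tip",[c1(117,372,40),c1(150.5,125,34)])
show("handle line",[c1(120,345,46),c1(134,238,46)])
show("knife tip side",[c2(257,60,32.5),c2(243,40,32.5)])
show("stone",[c3(650,234,36),c3(647,112,36),c3(718,112,36),c3(722,232,36)])
show("stone side", [at(s,u,v,36) for u,v in [(315,327),(304,307),(344,289),(355,308)]])
E
python3 m.py
```

```text
lid top [[499.5, 131.9], [621.2, 138.3], [633.3, -58.9], [508.3, -64.8]] mean [565.6  36.6] sides [197. 122. 198. 125.] ang01 3.0
lid side [[510.0, -70.3], [631.9, -68.1], [624.6, 131.2], [502.0, 128.2]] mean [567.1  30.2] sides [199. 122. 199. 123.] ang01 1.1
slot side [[504.7, -16.1], [502.5, 72.9]] mean [503.6  28.4] sides [89. 89.] ang01 91.4
slot top [[500.2, 78.5], [505.8, -14.2]] mean [503.   32.2] sides [93. 93.] ang01 -86.6
board [[404.8, 366.7], [604.4, 358.3], [598.8, 248.1], [400.6, 256.2]] mean [502.1 307.3] sides [111. 200. 110. 198.] ang01 -2.4
board side [[396.9, 234.5], [592.5, 224.4], [599.7, 345.0], [405.6, 355.5]] mean [498.7 289.9] sides [121. 196. 121. 194.] ang01 -3.0
knife rear/tip [[423.5, 311.3], [577.8, 291.6]] mean [500.6 301.5] sides [156. 156.] ang01 -7.3
handle line [[440.3, 307.8], [506.4, 299.0]] mean [473.3 303.4] sides [67. 67.] ang01 -7.6
knife tip side [[575.4, 269.8], [577.2, 302.8]] mean [576.3 286.3] sides [33. 33.] ang01 86.8
stone [[419.8, -268.1], [505.4, -269.5], [504.0, -319.6], [419.9, -318.7]] mean [ 462.3 -294. ] sides [51. 86. 50. 84.] ang01 -0.9
stone side [[414.9, -327.4], [416.8, -278.8], [507.9, -281.9], [502.7, -330.5]] mean [ 460.6 -304.6] sides [88. 49. 91. 49.] ang01 87.8
```

```bash
cat > go.py <<'E'
import sys
from h import *
from cell import ctrl
o=ctrl.observe();a=[float(v) for v in sys.argv[1:]]
R0=R.from_euler('xyz',o["ee_rot"],degrees=True)
Rt=R.from_euler('xyz',[180,0,a[3]],degrees=True) if len(a)>3 else R0
sh=R0.inv().apply(np.array(a[:3])-o["position"])/10
print("shift cm",np.round(sh,2),"turn",np.round((R0.inv()*Rt).as_rotvec(degrees=True),1),"pos",np.round(o["position"],1),"rot",np.round(o["ee_rot"],1),"F",np.round(o["contact_force"],1),"t",o["t"],"open",round(o["opening"],1))
E
python3 go.py 493 300 150 172.7
```

```text
shift cm [-37.67 -21.2    9.17] turn [ -0.1  -0.  -10.6] pos [199.8 617.8 241.2] rot [-179.9    0.   162.1] F [0.1 0.8 0.5] t 0.15 open 85.4
```

```bash
python3 -m inch '[[1,0,-6,0,0,0,0],[1,0,-12,0,0,0,0],[1,-2,-18,0,0,0,-2],[1,-7,-21.2,0,0,0,-5],[1,-13,-21.2,1,0,0,-8],[1,-19,-21.2,3,0,0,-10.6],[1,-25,-21.2,5,0,0,-10.6],[1,-31,-21.2,7,0,0,-10.6]]' 40; python3 go.py 493 300 150 172.7
```

```text
t: 1.15
position: [429.2, 321.5, 172.5]
ee_rot: [180.0, 0.0, 172.7]
contact_force: [-0.3, -0.2, 0.3]
opening: 85.5
finger_force: 0.0
shift cm [-6.6  -1.32  2.25] turn [0. 0. 0.] pos [429.2 321.5 172.5] rot [180.    0.  172.7] F [-0.3 -0.2  0.3] t 1.15 open 85.5
```

```bash
python3 -m inch '[[1,-5,-1,1,0,0,0],[1,-6.6,-1.3,2.2,0,0,0],[1,-6.6,-1.3,2.2,0,0,0],[1,-6.6,-1.3,2.2,0,0,0]]'
cat > wr.py <<'E'
import sys,cv2
from h import *
from cell import ctrl,eyes
g=eyes.get_image(sys.argv[2] if len(sys.argv)>2 else "wrist");g["obs"]=ctrl.observe();n=sys.argv[1]
pickle.dump(g,open(n+".pkl","wb"));cv2.imwrite(f"pics/{n}.png",g["frame"][:,:,::-1])
print(np.round(g["obs"]["position"],1),np.round(g["obs"]["ee_rot"],1),np.round(g["T"],2).tolist())
E
python3 wr.py w1
```

```text
t: 1.65
position: [489.6, 302.2, 150.8]
ee_rot: [180.0, -0.1, 172.8]
contact_force: [0.1, -0.0, -0.8]
opening: 85.6
finger_force: 0.0
[489.6 302.5 151.2] [ 1.799e+02 -1.000e-01  1.729e+02] [[0.12, -0.95, -0.29, 415.97], [0.99, 0.12, 0.04, 310.71], [-0.0, -0.29, 0.96, 282.09], [0.0, 0.0, 0.0, 1.0]]
```

View pics/w1.png

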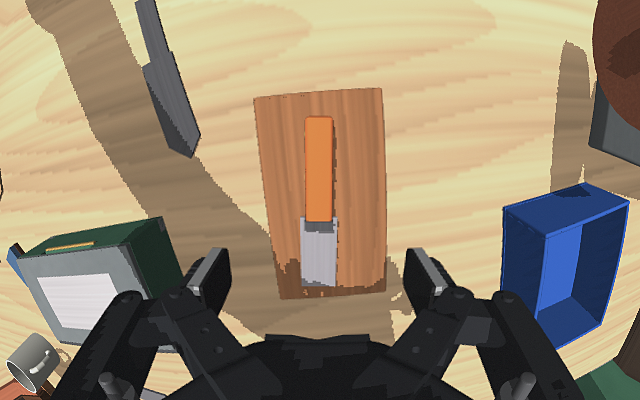

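The wrist view shows the handle from (319,117) to (321,222), with the blade tip at (319,287), and the fingers straddling it with clearance to spare. Next I'll compute its position.

```bash
cat >> h.py <<'E'
def fat(g,u,v,z):
    x,y=u-g["cx"],v-g["cy"];r=np.hypot(x,y);th=r/g["fx"];s=np.sin(th)/max(r,1e-9)
    T=np.array(g["T"]);d=T[:3,:3]@np.array([x*s,-y*s,-np.cos(th)]);o=T[:3,3]
    return o+d*(z-o[2])/d[2]
E
python3 - <<'E'
from h import *
g=pickle.load(open("w1.pkl","rb"))
for n,u,v,z in [("rear",319,117,46),("front L",305,222,46),("front R",337,222,46),("tip L",301,287,34),("tip R",337,286,34),("board RL",253,98,20),("board RR",381,88,20),("board FR",386,291,20),("board FL",281,299,20),("lid FR?",24,257,75),("lid FL",163,217,75),("lid BL",190,345,75),("slot",50,248,60),("slot",94,244,60)]:
    print(n,np.round(fat(g,u,v,z),1))
E
python3 go.py 493 300 100 172.7
```

```text
rear [424.6 311.2  46. ]
front L [507.  289.4  46. ]
front R [510.3 315.4  46. ]
tip L [577.2 275.2  34. ]
tip R [580.4 309.2  34. ]
board RL [401.5 258.2  20. ]
board RR [406.4 366.3  20. ]
board FR [603.9 358.6  20. ]
board FL [599.  250.4  20. ]
lid FR? [507.9 -39.5  75. ]
lid FL [479.5 181.6  75. ]
lid BL [612.  161.8  75. ]
slot [504.6   2.7  60. ]
slot [503.3  80.1  60. ]
shift cm [-0.37 -0.21  5.12] turn [ 0.1 -0.1  0.2] pos [489.6 302.5 151.2] rot [ 1.799e+02 -1.000e-01  1.729e+02] F [1.1 0.5 0.4] t 1.7 open 85.7
```

```bash
python3 -m inch '[[1,-0.5,0,4,0,0,0],[1,-0.5,0,8,0,0,0],[1,-0.5,0,10.5,0,0,0],[1,-0.5,0,11.6,0,0,0],[1,-0.5,0,11.6,0,0,0],[0,-0.5,0,11.6,0,0,0],[0,-0.5,0,11.6,0,0,0],[0,-0.5,0,11.6,0,0,0]]' 100; python3 -m inch '[[0,0,0,0,0,0,0],[0,0,0,0,0,0,0]]'; python3 go.py 494 302 35 172.7
```

```text
t: 2.7
position: [497.0, 300.4, 35.8]
ee_rot: [179.9, 0.1, 172.7]
contact_force: [0.9, 0.2, 0.3]
opening: 32.3
finger_force: 0.0
t: 2.95
position: [497.2, 300.8, 36.1]
ee_rot: [179.9, 0.1, 172.7]
contact_force: [-1.3, -0.3, 5.7]
opening: 19.6
finger_force: 99.2
shift cm [0.33 0.07 0.11] turn [ 0.1  0.1 -0. ] pos [497.2 300.8  36.1] rot [1.799e+02 1.000e-01 1.727e+02] F [-1.3 -0.3  5.7] t 2.95 open 19.6
```

```bash
python3 -m inch '[[0,0,0,-1.5,0,0,0],[0,0,0,-4,0,0,0],[0,0,0,-7,0,0,0],[0,0,0,-7,0,0,0]]'; python3 go.py 396.6 28.7 90 182.6
```

```text
t: 3.45
position: [498.4, 301.0, 107.6]
ee_rot: [179.8, 0.2, 172.7]
contact_force: [-0.1, 0.3, -2.3]
opening: 19.8
finger_force: 98.4
shift cm [  6.63 -28.31   1.62] turn [ 0.2  0.3 -9.9] pos [498.4 301.  107.6] rot [179.8   0.2 172.7] F [-0.1  0.3 -2.3] t 3.45 open 19.8
```

```bash
python3 -m inch '[[0,3,-3,0,0,0,-2],[0,6,-8,0,0,0,-5],[0,6.6,-14,0,0,0,-8],[0,6.6,-20,0,0,0,-9.9],[0,6.6,-25,0.5,0,0,-9.9],[0,6.6,-28.3,1.6,0,0,-9.9],[0,6.6,-28.3,1.6,0,0,-9.9],[0,6.6,-28.3,1.6,0,0,-9.9]]'; python3 wr.py w2; python3 wr.py s2 side; python3 go.py 396.6 28.7 67 182.6
python3 - <<'E'
import cv2,numpy as np
w=cv2.imread("pics/w2.png")[150:350,170:470];s=cv2.imread("pics/s2.png")[110:260,180:340]
c=np.zeros((600,800,3),np.uint8);c[:267,:400]=cv2.resize(w,(400,267));s=cv2.resize(s,(640,600),interpolation=cv2.INTER_CUBIC)
c=np.hstack([cv2.resize(w,(400,267)),np.zeros((267,0,3),np.uint8)]);o=np.zeros((600,800,3),np.uint8)
o[:,:400]=s[:,120:520];o[:267,400:]=c;cv2.imwrite("pics/c3.png",o)
E
```

```text
t: 4.45
position: [394.6, 28.1, 88.5]
ee_rot: [-180.0, -0.0, -177.4]
contact_force: [-0.2, -0.3, -2.1]
opening: 20.3
finger_force: 98.3
[395.   28.7  88.8] [ 180.    -0.  -177.3] [[-0.04, -0.96, -0.29, 320.33], [1.0, -0.04, -0.01, 24.13], [-0.0, -0.29, 0.96, 219.69], [0.0, 0.0, 0.0, 1.0]]
[395.3  28.9  89. ] [ 180.     0.  -177.3] [[0.87, 0.32, -0.36, 252.1], [-0.49, 0.56, -0.67, -655.13], [-0.02, 0.76, 0.64, 656.21], [0.0, 0.0, 0.0, 1.0]]
shift cm [-0.13 -0.03  2.2 ] turn [0.  0.  0.1] pos [395.3  28.9  89. ] rot [ 180.     0.  -177.3] F [-0.2  0.4 -2.6] t 4.55 open 19.9
```

View pics/c3.png

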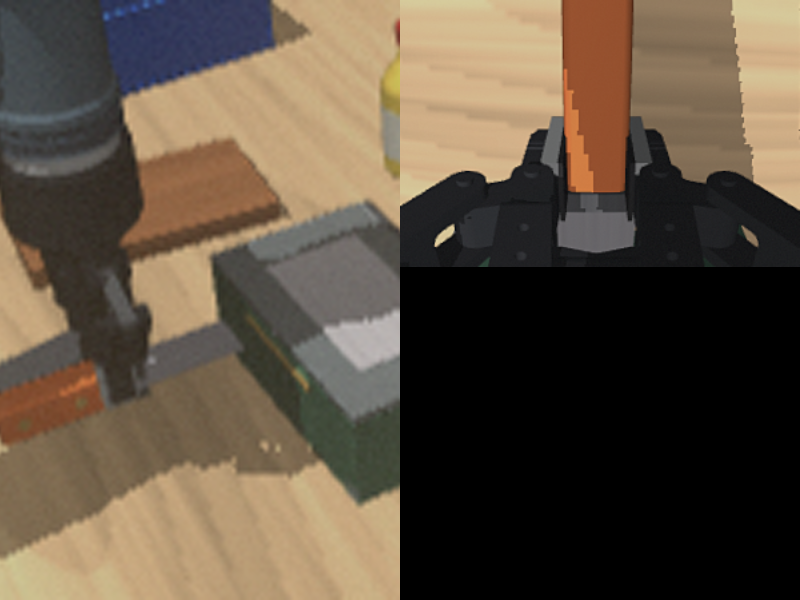

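Run:
```python
from h import *
g=pickle.load(open("s2.pkl","rb"));p=g["obs"]["position"];a=np.radians(2.65);X=np.array([np.cos(a),np.sin(a),0]);Y=np.array([-X[1],X[0],0])
f=lambda q:[round(v,1) for v in((px(g,q)[0]-180+.5)*4-120.5,(px(g,q)[1]-110+.5)*4-.5)]
b=p+[0,0,-3.1]
print("tipR",f(b+82*X-16*Y),"tipL",f(b+82*X+16*Y),"handle front-right bottom",f(b+17*X-11*Y-[0,0,13]),"rear R top",f(b-73*X-11*Y+[0,0,13]))
c=np.array([565.6,36.6,0])
print("lid FR,FL, slot bottom R, L",[f(c-60*X+s*Y+[0,0,z]) for s,z in((-100,75),(100,75),(-45,60),(45,60))])
```

```text
tipR [np.float64(243.5), np.float64(343.0)] tipL [np.float64(221.4), np.float64(316.3)] handle front-right bottom [np.float64(146.5), np.float64(391.6)] rear R top [np.float64(-4.9), np.float64(413.7)]
lid FR,FL, slot bottom R, L [[np.float64(350.2), np.float64(415.7)], [np.float64(208.6), np.float64(251.3)], [np.float64(308.9), np.float64(383.9)], [np.float64(246.0), np.float64(309.8)]]
```

```bash
python3 -m inch '[[0,0,0,1.2,0,0,0],[0,0,0,2.2,0,0,0],[0,0,0,2.2,0,0,0],[0,-1,0,2.2,0,0,0],[0,-2,0,2.2,0,0,0],[0,-2.5,0,2.2,0,0,0],[0,-3,0,2.2,0,0,0],[0,-3.4,0,2.2,0,0,0]]'; python3 go.py 441 31 67
```

```text
t: 5.55
position: [429.2, 29.3, 67.0]
ee_rot: [180.0, -0.0, -177.4]
contact_force: [-0.1, 0.0, -2.1]
opening: 19.7
finger_force: 98.4
shift cm [-1.18  0.11  0.  ] turn [0. 0. 0.] pos [429.2  29.3  67. ] rot [ 180.    -0.  -177.4] F [-0.1  0.  -2.1] t 5.55 open 19.7
```

```bash
python3 -m inch '[[0,-0.8,0,0,0,0,0],[0,-1.6,0,0,0,0,0],[0,-1.6,0,-0.4,0,0,0],[0,-1.7,0,-1.2,0,0,0],[0,-1.8,0,-2.2,0,0,0],[0,-2,0,-3.1,0,0,0],[0,-2.4,0,-4,0,0,0],[0,-2.4,0,-4,0,0,0]]'; python3 wr.py s3 side; python3 go.py 441 31 67; python3 -c "
import cv2
cv2.imwrite('pics/c4.png',cv2.resize(cv2.imread('pics/s3.png')[90:270,180:380],(600,540)))"
```

```text
t: 6.55
position: [453.5, 30.5, 107.8]
ee_rot: [180.0, 0.1, -177.4]
contact_force: [0.4, -0.4, -1.2]
opening: 19.7
finger_force: 98.2
[453.7  30.6 107.6] [ 1.800e+02  1.000e-01 -1.774e+02] [[0.87, 0.32, -0.36, 252.1], [-0.49, 0.56, -0.67, -655.13], [-0.02, 0.76, 0.64, 656.21], [0.0, 0.0, 0.0, 1.0]]
shift cm [1.27 0.1  4.06] turn [0. 0. 0.] pos [453.7  30.6 107.6] rot [ 1.800e+02  1.000e-01 -1.774e+02] F [ 0.1  0.4 -3.1] t 6.6 open 19.8
```

View pics/c4.png

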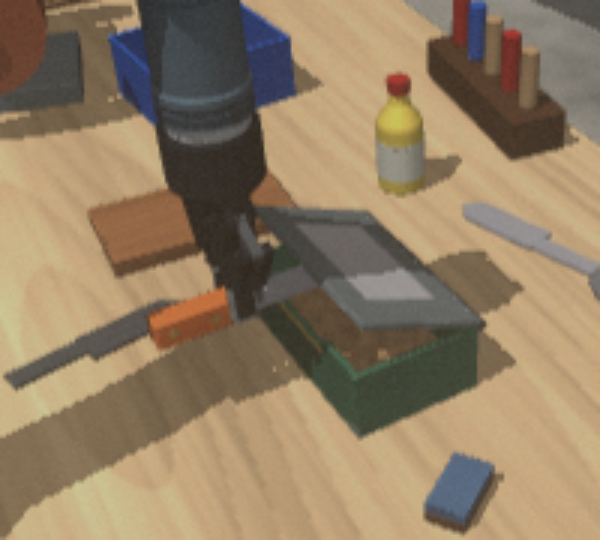

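```bash
python3 -m inch '[[0,-0.9,0,-1.7,0,0,0],[0,-2.2,0,-3.2,0,0,0],[0,-3.7,0,-4.4,0,0,0],[0,-5.4,0,-5.3,0,0,0],[0,-7.3,0,-5.8,0,0,0],[0,-9,0,-5.9,0,0,0],[0,-10.3,0,-5.9,0,0,0],[0,-10.5,0,-5.9,0,0,0]]';python3 -m inch '[[0,-0.1,0,0,0,0,0],[0,-0.1,0,0,0,0,0]]'; python3 wr.py s4 side;  python3 -c "
import cv2
cv2.imwrite('pics/c5.png',cv2.resize(cv2.imread('pics/s4.png')[90:270,180:380],(600,540)))"
```

```text
t: 7.6
position: [558.4, 35.3, 165.7]
ee_rot: [-180.0, 0.0, -177.4]
contact_force: [-1.3, -0.6, -2.0]
opening: 19.8
finger_force: 98.3
t: 7.85
position: [558.5, 35.2, 165.9]
ee_rot: [180.0, -0.0, -177.4]
contact_force: [-0.1, -0.7, -1.4]
opening: 19.9
finger_force: 98.3
[558.5  35.1 165.9] [ 180.    -0.  -177.4] [[0.87, 0.32, -0.36, 252.1], [-0.49, 0.56, -0.67, -655.13], [-0.02, 0.76, 0.64, 656.21], [0.0, 0.0, 0.0, 1.0]]
```

View pics/c5.png

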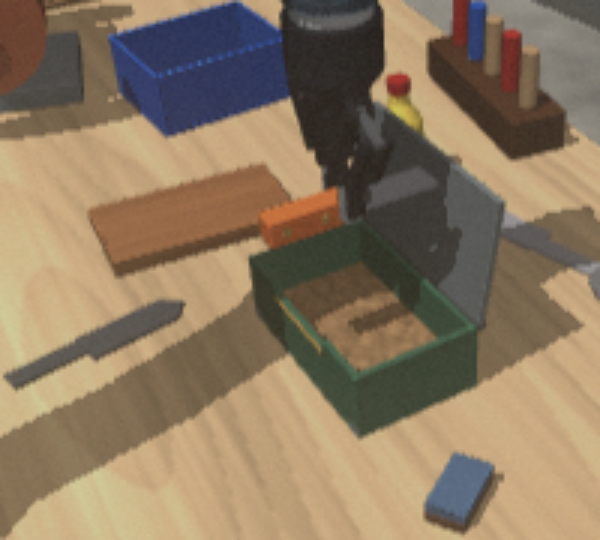

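```bash
python3 - <<'E'
from h import *
g=pickle.load(open("s4.pkl","rb"));a=np.radians(2.6);X=np.array([np.cos(a),np.sin(a),0]);Y=np.array([-X[1],X[0],0]);h=np.array([565.6,36.6,68])+60*X
print("obs 347.3 158.3; hinge obs 341,198.3", np.round(px(g,h-100*Y),1))
for th in(1.5,1.6,1.7,1.8):print(th,np.round(px(g,h-100*Y-120*np.cos(th)*X+[0,0,120*np.sin(th)]),1))
E
python3 -m inch '[[0,3,0,0,0,0,0],[0,7,0,0,0,0,0],[0,11,0,0,0,0,0],[0,11,0,0,0,0,0]]'; python3 go.py 497.2 300.8 100 172.7
```

```text
obs 347.3 158.3; hinge obs 341,198.3 [338.6 198.3]
1.5 [336.6 159.9]
1.6 [340.9 158.2]
1.7 [345.1 157. ]
1.8 [349.2 156.3]
t: 8.4
position: [444.8, 29.7, 164.9]
ee_rot: [179.9, -0.2, -177.4]
contact_force: [0.2, 0.6, -2.0]
opening: 19.9
finger_force: 98.4
shift cm [-6.48 26.84  6.5 ] turn [ 0.1 -0.2  9.9] pos [444.8  29.7 164.9] rot [ 179.9   -0.2 -177.4] F [ 0.2  0.6 -2. ] t 8.4 open 19.9
```

Lid is about 1.7 rad. Carrying the knife back to the board.

```bash
python3 -m inch '[[0,0,4,0,0,0,2],[0,0,9,0,0,0,4],[0,0,14,0,0,0,7],[0,-2,19,1,0,0,9.9],[0,-5,24,3,0,0,9.9],[0,-6.5,26.8,5.5,0,0,9.9],[0,-6.5,26.8,6.5,0,0,9.9],[0,-6.5,26.8,6.5,0,0,9.9]]'; python3 go.py 497.2 300.8 36.3 172.7
```

```text
t: 9.4
position: [501.5, 299.4, 99.9]
ee_rot: [-179.8, -0.1, 172.6]
contact_force: [0.9, 0.3, -2.0]
opening: 20.0
finger_force: 98.4
shift cm [0.43 0.1  6.36] turn [-0.2 -0.1 -0.1] pos [501.5 299.4  99.9] rot [-1.798e+02 -1.000e-01  1.726e+02] F [ 0.9  0.3 -2. ] t 9.4 open 20.0
```

```bash
python3 -m inch '[[0,0.4,0.1,3,0,0,0],[0,0.4,0.1,5,0,0,0],[0,0.4,0.1,5.9,0,0,0],[0,0.4,0.1,6.2,0,0,0],[0,0.4,0.1,6.3,0,0,0],[0,0.4,0.1,6.3,0,0,0]]'; python3 go.py 497.2 300.8 36.1 172.7
```

```text
t: 10.15
position: [498.5, 302.7, 38.7]
ee_rot: [179.9, 0.1, 172.7]
contact_force: [0.4, -0.6, -1.4]
opening: 19.9
finger_force: 98.5
shift cm [ 0.11 -0.21  0.26] turn [ 0.1  0.1 -0. ] pos [498.5 302.7  38.7] rot [1.799e+02 1.000e-01 1.727e+02] F [ 0.4 -0.6 -1.4] t 10.15 open 19.9
```

```bash
python3 -m inch '[[0,0,0,0.1,0,0,0],[0,0,0,0.2,0,0,0],[0,0,0,0.2,0,0,0]]'; python3 go.py 497.2 300.8 36.1 172.7
```

```text
t: 10.52
position: [498.1, 302.6, 36.2]
ee_rot: [180.0, 0.0, 172.7]
contact_force: [0.3, -0.7, -0.9]
opening: 19.9
finger_force: 98.7
shift cm [ 0.07 -0.19  0.01] turn [ 0.  0. -0.] pos [498.1 302.6  36.2] rot [180.    0.  172.7] F [ 0.3 -0.7 -0.9] t 10.525 open 19.9
```

```bash
python3 -m inch '[[0,0,0,0.06,0,0,0],[0.5,0,0,0.06,0,0,0],[0.5,0,0,0.06,0,0,0],[0.5,0,0,0.06,0,0,0],[0.7,0,0,0,0,0,0],[0.8,0,0,-4,0,0,0],[0.8,0,0,-10,0,0,0],[0.8,0,0,-15,0,0,0]]'; python3 -m inch '[[1,0,0,-1,0,0,0],[1,0,0,-1,0,0,0]]'; python3 wr.py t5 top; python3 go.py 462 -295 190 180;python3 -c "
import cv2
cv2.imwrite('pics/c6.png',cv2.resize(cv2.imread('pics/t5.png')[165:295,150:430],(800,371),interpolation=cv2.INTER_CUBIC))"
```

```text
t: 11.52
position: [498.2, 302.4, 188.0]
ee_rot: [180.0, 0.0, 172.7]
contact_force: [-0.1, 0.8, 0.3]
opening: 68.3
finger_force: 0.0
t: 11.78
position: [498.2, 302.6, 196.6]
ee_rot: [179.9, 0.0, 172.7]
contact_force: [0.3, 0.1, -1.3]
opening: 85.3
finger_force: 0.0
[497.2 302.  195. ] [-1.799e+02 -1.000e-01  1.727e+02] [[-0.03, 1.0, -0.09, 465.83], [-1.0, -0.03, -0.0, -59.64], [-0.0, 0.09, 1.0, 1395.64], [0.0, 0.0, 0.0, 1.0]]
shift cm [ -4.11 -59.66   0.56] turn [-0.1 -0.1 -7.3] pos [497.2 302.  195. ] rot [-1.799e+02 -1.000e-01  1.727e+02] F [ 0.7  0.3 -0.1] t 11.825 open 85.8
```

View pics/c6.png

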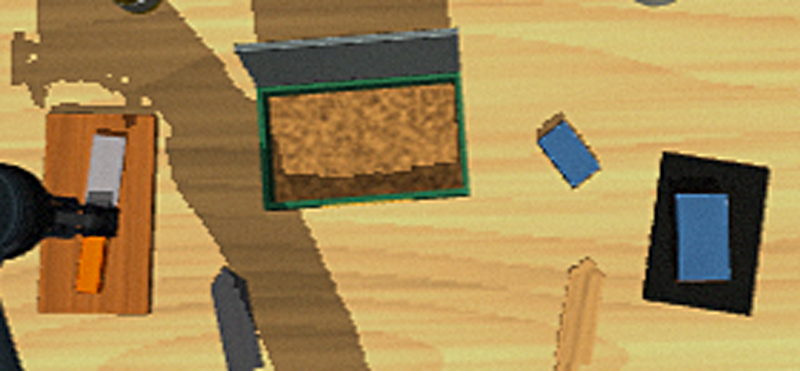

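```bash
python3 -m inch '[[1,0,-5,0,0,0,0],[1,0,-11,0,0,0,0],[1,0,-17,0,0,0,-1],[1,0,-23,0,0,0,-2],[1,-1,-29,0,0,0,-3],[1,-2,-35,0,0,0,-4],[1,-3,-41,0,0,0,-5],[1,-4,-47,0,0,0,-6.3]]'; python3 go.py 462 -294 190 179
```

```text
t: 12.82
position: [476.0, -170.1, 193.9]
ee_rot: [180.0, -0.2, 179.1]
contact_force: [0.9, 0.3, 0.3]
opening: 85.6
finger_force: 0.0
shift cm [  1.19 -12.41   0.39] turn [ 0.  -0.2  0.1] pos [ 476.  -170.1  193.9] rot [180.   -0.2 179.1] F [0.9 0.3 0.3] t 12.825 open 85.6
```

```bash
python3 -m inch '[[1,0.6,-6,0,0,0,0],[1,1.2,-11,0,0,0,0],[1,1.2,-12.4,0,0,0,0],[1,1.2,-12.4,0.4,0,0,0],[1,1.2,-12.4,0.4,0,0,0]]'; python3 wr.py w6
python3 - <<'E'
from h import *
import cv2
g=pickle.load(open("w6.pkl","rb"));h=cv2.cvtColor(g["frame"],cv2.COLOR_RGB2HSV)
m=cv2.inRange(h,(95,90,50),(125,255,255));m=cv2.morphologyEx(m,cv2.MORPH_OPEN,np.ones((3,3),np.uint8))
n,l,s,c=cv2.connectedComponentsWithStats(m)
for i in range(1,n):
    if s[i,4]<200: continue
    k=cv2.findContours((l==i).astype(np.uint8),0,cv2.CHAIN_APPROX_NONE)[0][0][:,0]
    P=np.array([fat(g,u,v,36)[:2] for u,v in k],np.float32);print(s[i],cv2.minAreaRect(P))
E
python3 go.py 462 -294 60 179
```

```text
t: 13.45
position: [463.5, -289.8, 190.3]
ee_rot: [179.9, -0.2, 179.2]
contact_force: [0.5, 0.2, -0.1]
opening: 85.5
finger_force: 0.0
[ 463.9 -289.8  190.7] [ 1.799e+02 -1.000e-01  1.792e+02] [[0.01, -0.96, -0.29, 389.48], [1.0, 0.01, 0.0, -289.65], [0.0, -0.29, 0.96, 321.59], [0.0, 0.0, 0.0, 1.0]]
[ 285  139   54   88 4625] ((462.71697998046875, -294.7474670410156), (50.68550491333008, 86.2076416015625), 89.15784454345703)
[402 225  46  40 773] ((538.4033203125, -175.15975952148438), (59.814334869384766, 31.48124122619629), 36.80059814453125)
[610 369  30  29 350] ((1124.06787109375, 700.6847534179688), (654.0151977539062, 35.96501922607422), 55.84249496459961)
shift cm [ 0.15 -0.45 13.07] turn [ 0.1 -0.1  0.2] pos [ 463.9 -289.8  190.7] rot [ 1.799e+02 -1.000e-01  1.792e+02] F [-1.4 -0.3  0.4] t 13.5 open 85.5
```

```bash
python3 - <<'E'
from h import *
g=pickle.load(open("t5.pkl","rb"))
P=np.array([at(g,(U+.5)/2.857-.5+150,(V+.5)/2.854-.5+165,68) for U,V in((266,210),(469,195),(459,75),(257,89))]);print(np.round(P,1).tolist(),P.mean(0))
E
python3 -m inch '[[1,0.1,-0.5,4,0,0,0],[1,0.1,-0.5,9,0,0,0],[1,0.1,-0.5,14,0,0,0],[1,0.1,-0.5,16,0,0,0],[1,0.1,-0.5,16.9,0,0,0],[1,0.1,-0.5,16.9,0,0,0],[0.4,0.1,-0.5,16.9,0,0,0],[0.4,0.1,-0.5,16.9,0,0,0]]' 50; python3 -m inch '[[0.4,0,0,0,0,0,0],[0.4,0,0,0,0,0,0]]';python3 go.py 462 -294 21 179
```

```text
[[499.4, 131.9, 68.0], [508.7, -64.5, 68.0], [625.8, -57.9, 68.0], [617.3, 139.1, 68.0]] [562.77293443  37.12974963  68.        ]
t: 14.5
position: [463.6, -297.1, 24.4]
ee_rot: [179.9, 0.1, 179.0]
contact_force: [0.2, 5.3, 3.9]
opening: 51.5
finger_force: 2.5
t: 14.75
position: [463.7, -297.2, 24.5]
ee_rot: [179.9, 0.1, 179.0]
contact_force: [-0.7, 2.7, 5.4]
opening: 48.9
finger_force: 53.8
shift cm [0.18 0.32 0.35] turn [0.1 0.1 0. ] pos [ 463.7 -297.2   24.5] rot [1.799e+02 1.000e-01 1.790e+02] F [-0.7  2.7  5.4] t 14.75 open 48.9
```

```bash
python3 -m inch '[[0.4,0,0,-1,0,0,0],[0.4,0,0,-4,0,0,0],[0.4,0,0,-9,0,0,0],[0.4,0,0,-14,0,0,0],[0.4,0,0,-14,0,0,0]]' 70;python3 go.py 565.3 36.9 165 182.5
```

```text
t: 15.38
position: [465.0, -300.1, 167.6]
ee_rot: [-179.8, 0.5, 178.9]
contact_force: [0.1, -0.3, -3.1]
opening: 48.6
finger_force: 74.7
shift cm [-9.39 33.89  0.22] turn [-0.2  0.5 -3.6] pos [ 465.  -300.1  167.6] rot [-179.8    0.5  178.9] F [ 0.1 -0.3 -3.1] t 15.375 open 48.6
```

```bash
python3 -m inch '[[0.4,0,3,0,0,0,0],[0.4,0,8,0,0,0,-1],[0.4,-1,14,0,0,0,-2],[0.4,-3,20,0,0,0,-3.6],[0.4,-5.5,26,0,0,0,-3.6],[0.4,-8,31,0,0,0,-3.6],[0.4,-9.4,33.9,0.2,0,0,-3.6],[0.4,-9.4,33.9,0.2,0,0,-3.6]]';python3 -m inch '[[0.4,0,0,0,0,0,0],[0.4,0,0,0,0,0,0]]';python3 wr.py w7;python3 wr.py t7 top; python3 go.py 565.3 36.9 100 182.5; python3 -c "
import cv2,numpy as np
a=cv2.resize(cv2.imread('pics/w7.png')[80:330,130:510],(760,500))
cv2.imwrite('pics/c7.png',a)"
```

```text
t: 16.38
position: [561.9, 44.3, 159.0]
ee_rot: [180.0, -0.2, -177.0]
contact_force: [0.0, -0.9, -2.6]
opening: 48.4
finger_force: 74.5
t: 16.62
position: [561.3, 37.4, 160.3]
ee_rot: [-179.9, -0.1, -177.6]
contact_force: [-0.3, -0.1, -3.5]
opening: 48.4
finger_force: 74.5
[561.6  37.5 160.6] [-1.800e+02 -1.000e-01 -1.776e+02] [[-0.04, -0.96, -0.29, 487.21], [1.0, -0.04, -0.01, 33.77], [-0.0, -0.29, 0.96, 291.55], [0.0, 0.0, 0.0, 1.0]]
[561.8  37.9 160.8] [-180.    -0.  -177.6] [[-0.03, 1.0, -0.09, 465.83], [-1.0, -0.03, -0.0, -59.64], [-0.0, 0.09, 1.0, 1395.64], [0.0, 0.0, 0.0, 1.0]]
shift cm [-0.35 -0.11  6.08] turn [-0.  -0.  -0.1] pos [561.8  37.9 160.8] rot [-180.    -0.  -177.6] F [-0.1 -0.1 -2.7] t 16.725 open 48.4
```

View pics/c7.png

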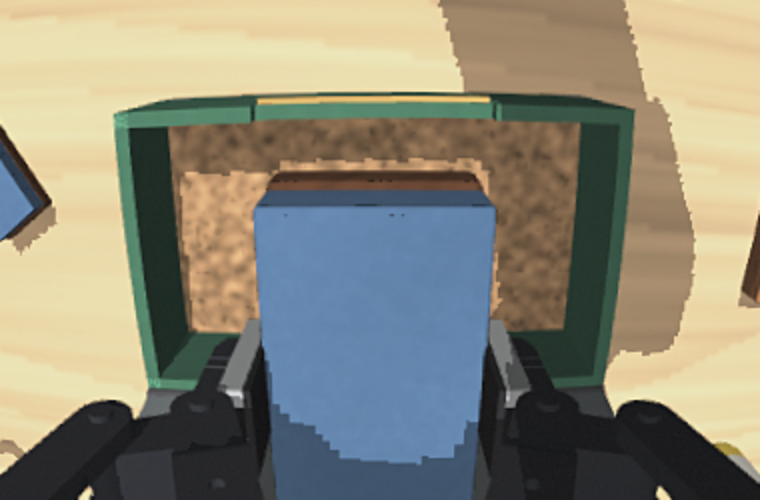

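Run:
```python
from h import *
g=pickle.load(open("w7.pkl","rb"));print(g["obs"]["position"])
f=lambda n,U,V,z:print(n,np.round(fat(g,(U+.5)/2-.5+130,(V+.5)/2-.5+80,z),1))
f("stone top rearR",256,207,172);f("stone top rearL",497,207,172)
f("stone base rearR",268,178,142);f("stone base rear L",483,176,142)
f("case FR inner",132,127,68);f("FL inner",622,122,68);f("front inner mid-left",200,124,68);f("front inner mid-r",560,122,68)
f("FR outer",116,120,68);f("FL outer",633,112,68);f("BR outer",147,390,68);f("BL outer",604,384,68)
f("slot R",253,110,60);f("slot L",495,110,60)
```

```text
[561.58220145  37.53241192 160.58699412]
stone top rearR [518.6  11.1 172. ]
stone top rearL [516.6  59.6 172. ]
stone base rearR [519.    8.4 142. ]
stone base rear L [516.2  61.8 142. ]
case FR inner [516.1 -57.7  68. ]
FL inner [506.3 128.7  68. ]
front inner mid-left [514.9 -30.1  68. ]
front inner mid-r [508.4 103.5  68. ]
FR outer [513.4 -64.4  68. ]
FL outer [502.  132.9  68. ]
BR outer [630.6 -60.7  68. ]
BL outer [619.1 139.6  68. ]
slot R [510.2 -11.4  60. ]
slot L [506.4  79.9  60. ]
```

```bash
python3 -m inch '[[0.4,-0.3,0,1.5,0,0,0],[0.4,-0.3,0,3.5,0,0,0],[0.4,-0.3,0,5,0,0,0],[0.4,-0.3,0,6.5,0,0,0],[0.4,-0.3,0,8,0,0,0],[0.4,-0.3,0,9,0,0,0],[0.4,-0.3,0,9,0,0,0],[0.4,-0.3,0,9,0,0,0]]';python3 go.py 564.6 37.5 41 182.5
```

```text
t: 17.73
position: [566.0, 39.7, 71.4]
ee_rot: [180.0, 0.1, -177.4]
contact_force: [-0.1, 0.1, -2.9]
opening: 48.3
finger_force: 74.5
shift cm [ 0.16 -0.22  3.04] turn [0.  0.1 0.1] pos [566.   39.7  71.4] rot [ 1.800e+02  1.000e-01 -1.774e+02] F [-0.1  0.1 -2.9] t 17.725 open 48.3
```

```bash
python3 -m inch '[[0.4,0.1,-0.2,0.8,0,0,0],[0.4,0.1,-0.2,1.6,0,0,0],[0.4,0.1,-0.2,2.3,0,0,0],[0.4,0.1,-0.2,2.7,0,0,0],[0.4,0.1,-0.2,2.9,0,0,0],[0.4,0.1,-0.2,2.9,0,0,0]]';python3 go.py 564.6 37.5 38.5 182.5
```

```text
t: 18.48
position: [564.6, 37.7, 41.9]
ee_rot: [-180.0, -0.0, -177.4]
contact_force: [0.5, -0.4, -2.8]
opening: 48.3
finger_force: 74.5
shift cm [-0.   -0.02  0.34] turn [-0.  -0.   0.1] pos [564.6  37.7  41.9] rot [-180.    -0.  -177.4] F [ 0.5 -0.4 -2.8] t 18.475 open 48.3
```

```bash
python3 -m inch '[[0.4,0,0,0.1,0,0,0],[0.4,0,0,0.2,0,0,0],[0.4,0,0,0.28,0,0,0],[0.4,0,0,0.28,0,0,0]]';python3 go.py 564.6 37.5 38.5 182.5
```

```text
t: 18.98
position: [564.5, 37.7, 39.2]
ee_rot: [-180.0, -0.0, -177.4]
contact_force: [0.3, 0.3, -3.2]
opening: 48.3
finger_force: 74.5
shift cm [-0.01 -0.03  0.07] turn [-0.  -0.   0.1] pos [564.5  37.7  39.2] rot [-180.    -0.  -177.4] F [ 0.3  0.3 -3.2] t 18.975 open 48.3
```

```bash
python3 -m inch '[[0.4,0,0,0.05,0,0,0],[0.4,0,0,0.1,0,0,0],[0.4,0,0,0.1,0,0,0]]';python3 -m inch '[[0.4,0,0,0.05,0,0,0],[0.4,0,0,0.1,0,0,0],[0.4,0,0,0.1,0,0,0]]'
```

```text
t: 19.35
position: [564.6, 37.7, 38.7]
ee_rot: [180.0, -0.0, -177.4]
contact_force: [-2.0, 0.4, 3.3]
opening: 48.6
finger_force: 75.3
t: 19.73
position: [564.6, 37.7, 38.7]
ee_rot: [179.9, -0.0, -177.4]
contact_force: [-4.7, -0.5, 10.8]
opening: 48.6
finger_force: 76.2
```

```bash
python3 -m inch '[[0.4,0,0,-0.05,0,0,0],[0.8,0,0,-0.05,0,0,0],[0.8,0,0,-0.05,0,0,0],[0.8,0,0,-0.05,0,0,0],[0.8,0,0,-1,0,0,0],[0.8,0,0,-4,0,0,0],[0.8,0,0,-9,0,0,0],[0.8,2,0,-14,0,0,0]]';python3 -m inch '[[0.8,2,0,-5,0,0,0],[0.8,2,0,-5,0,0,0]]';python3 wr.py w8
python3 - <<'E'
from h import *
import cv2
g=pickle.load(open("w8.pkl","rb"));h=cv2.cvtColor(g["frame"],cv2.COLOR_RGB2HSV)
m=cv2.inRange(h,(95,90,30),(125,255,255));n,l,s,c=cv2.connectedComponentsWithStats(m)
for i in range(1,n):
    if s[i,4]<200: continue
    k=cv2.findContours((l==i).astype(np.uint8),0,cv2.CHAIN_APPROX_NONE)[0][0][:,0]
    P=np.array([fat(g,u,v,50)[:2] for u,v in k],np.float32);print(s[i],cv2.minAreaRect(P))
E
```

```text
t: 20.72
position: [545.8, 36.9, 179.4]
ee_rot: [-180.0, 0.1, -177.4]
contact_force: [-0.5, -0.6, 0.5]
opening: 68.7
finger_force: 0.0
t: 20.98
position: [527.0, 35.7, 232.3]
ee_rot: [179.8, 0.6, -177.5]
contact_force: [0.5, 0.1, -0.4]
opening: 68.4
finger_force: 0.0
[525.8  36.  229.9] [ 179.9    0.3 -177.4] [[-0.04, -0.95, -0.3, 451.42], [1.0, -0.04, -0.02, 31.29], [0.0, -0.3, 0.95, 362.67], [0.0, 0.0, 0.0, 1.0]]
[ 135  156   45   52 1138] ((539.6638793945312, -147.00991821289062), (53.587890625, 35.69867706298828), 35.98370361328125)
[ 293  168   47   78 3488] ((562.5713500976562, 36.618865966796875), (88.01516723632812, 48.71137237548828), 2.4999630451202393)
[ 569  189   71  116 6215] ((625.7421875, 577.2481689453125), (228.96282958984375, 262.2617492675781), 5.982259750366211)
```

```bash
python3 -m inch '[[0,0,0,-1,0,0,0],[0,0,0,-1,0,0,0],[0,-2,0,-1,0,0,0],[0,-7,0,-1,0,0,0],[0,-12,0,-1,0,0,0],[0,-17,0,-1,0,0,0],[0,-18.5,0,-1,0,0,0],[0,-18.5,0,-1,0,0,0]]' 30;python3 go.py 705 40 172
```

```text
t: 22.02
position: [709.7, 44.1, 234.5]
ee_rot: [-179.9, -0.2, -177.4]
contact_force: [-0.0, 0.7, -0.6]
opening: 0.1
finger_force: 0.0
shift cm [ 0.46 -0.38  6.26] turn [0. 0. 0.] pos [709.7  44.1 234.5] rot [-179.9   -0.2 -177.4] F [-0.   0.7 -0.6] t 22.025 open 0.1
```

```bash
python3 -m inch '[[0,0,0,3,0,0,0],[0,0,0,6,0,0,0],[0,1.5,0,6.2,0,0,0],[0,3.5,0,6.2,0,0,0],[0,5,0,6.2,0,0,0],[0,6.5,0,6.1,0,0,0],[0,8.3,0,6,0,0,0],[0,8.3,0,6,0,0,0]]';python3 go.py 599 39 167;python3 go.py 575 39 152;python3 go.py 556 39 131
```

```text
t: 23.02
position: [624.4, 40.4, 176.8]
ee_rot: [179.9, -0.1, -177.4]
contact_force: [0.4, -0.6, -0.4]
opening: 0.2
finger_force: 0.0
shift cm [ 2.54 -0.03  0.99] turn [0. 0. 0.] pos [624.4  40.4 176.8] rot [ 1.799e+02 -1.000e-01 -1.774e+02] F [ 0.4 -0.6 -0.4] t 23.025 open 0.2
shift cm [4.94 0.08 2.49] turn [0. 0. 0.] pos [624.4  40.4 176.8] rot [ 1.799e+02 -1.000e-01 -1.774e+02] F [ 0.4 -0.6 -0.4] t 23.025 open 0.2
shift cm [6.83 0.16 4.6 ] turn [0. 0. 0.] pos [624.4  40.4 176.8] rot [ 1.799e+02 -1.000e-01 -1.774e+02] F [ 0.4 -0.6 -0.4] t 23.025 open 0.2
```

```bash
python3 -m inch '[[0,1.3,0,0.4,0,0,0],[0,2.5,0,1,0,0,0],[0,3.7,0,1.7,0,0,0],[0,4.9,0,2.5,0,0,0],[0,5.9,0,3.5,0,0,0],[0,6.8,0,4.6,0,0,0],[0,7.3,0,5.6,0,0,0],[0,7.8,0,6.8,0,0,0]]';python3 wr.py s9 side;python3 go.py 541 39 85
python3 - <<'E'
from h import *
import cv2
g=pickle.load(open("s9.pkl","rb"));a=np.radians(2.6);X=np.array([np.cos(a),np.sin(a),0]);Y=np.array([-X[1],X[0],0]);h=np.array([565.6,34,68])+60*X
for th in(0,.2,.4,.6,1,1.4):print(th,np.round(px(g,h-100*Y-120*np.cos(th)*X+[0,0,120*np.sin(th)]),1))
E
```

```text
t: 24.02
position: [548.2, 37.1, 108.4]
ee_rot: [180.0, -0.0, -177.4]
contact_force: [-0.5, -0.2, -0.9]
opening: -0.2
finger_force: 0.3
[546.2  37.  106.6] [-180.    -0.2 -177.4] [[0.87, 0.32, -0.36, 252.1], [-0.49, 0.56, -0.67, -655.13], [-0.02, 0.76, 0.64, 656.21], [0.0, 0.0, 0.0, 1.0]]
shift cm [0.5  0.23 2.16] turn [0. 0. 0.] pos [546.2  37.  106.6] rot [-180.    -0.2 -177.4] F [-1.   0.2 -0.7] t 24.075 open 0.0
0 [297.8 216.3]
0.2 [298.1 208.5]
0.4 [300.3 200.1]
0.6 [304.1 191.3]
1 [316.5 174.9]
1.4 [332.9 162.6]
```

```bash
python3 -m inch '[[0,0.2,0,0.8,0,0,0],[0,0.4,0,1.4,0,0,0],[0,0.5,0,1.9,0,0,0],[0,0.5,0,2.1,0,0,0],[0,0.5,0,2.2,0,0,0],[0,0.5,0,2.2,0,0,0]]'
```

```text
t: 24.82
position: [543.6, 36.8, 87.2]
ee_rot: [-180.0, 0.0, -177.4]
contact_force: [0.2, 0.6, 0.4]
opening: 0.2
finger_force: 0.0
```

```bash
python3 -m inch '[[0,0,0,0.1,0,0,0],[0,0,0,0.2,0,0,0],[0,0,0,0.2,0,0,0]]';python3 -m inch '[[0,0,0,0.1,0,0,0],[0,0,0,0.2,0,0,0],[0,0,0,0.2,0,0,0]]'
```

```text
t: 25.2
position: [543.8, 36.8, 86.1]
ee_rot: [180.0, -0.0, -177.4]
contact_force: [-2.3, 0.2, 5.7]
opening: 0.1
finger_force: 3.0
t: 25.58
position: [543.8, 36.8, 85.9]
ee_rot: [179.9, -0.1, -177.4]
contact_force: [-7.3, 0.1, 17.6]
opening: 0.3
finger_force: 9.1
```

```bash
python3 -m inch '[[0,0,0,-2,0,0,0],[0,0,0,-7,0,0,0],[0,2,0,-13,0,0,0],[0,6,0,-18,0,0,0],[0,6,0,-18,0,0,0],[0,6,0,-18,0,0,0]]';python3 wr.py s10 side; python3 wr.py t10 top
python3 - <<'E'
from h import *
import cv2
d=pickle.load(open("v0.pkl","rb"))
for n,f,(x0,x1,y0,y1) in(("side","s10",(255,345,155,235)),("top","t10",(225,325,170,245)),("top","t10",(155,215,195,280))):
    a=d[n]["frame"][y0:y1,x0:x1];b=pickle.load(open(f+".pkl","rb"))["frame"][y0:y1,x0:x1]
    e=[cv2.Laplacian(cv2.GaussianBlur(cv2.cvtColor(i,7),(0,0),1),cv2.CV_32F) for i in(a,b)]
    e=[cv2.Canny(cv2.GaussianBlur(i,(0,0),1),40,100) for i in (a,b)]
    dt=cv2.distanceTransform(255-e[1],cv2.DIST_L2,3)[e[0]>0]
    print(n,"edge dist median, 75, 90%",np.percentile(dt,[50,75,90]),"frac diff>30",(cv2.absdiff(a,b).max(2)>30).mean())
s=pickle.load(open("s10.pkl","rb"))["frame"]
print("knife orange top t10 vs t0")
for fr in(d["top"]["frame"],pickle.load(open("t10.pkl","rb"))["frame"]):
    m=cv2.inRange(cv2.cvtColor(fr,cv2.COLOR_RGB2HSV),(5,200,100),(18,255,255))[195:280,155:215];y,x=np.nonzero(m);print(x.mean()+155,y.mean()+195,len(x))
E
```

```text
t: 26.32
position: [483.7, 34.4, 263.4]
ee_rot: [179.9, 0.1, -177.4]
contact_force: [-0.6, -0.3, 0.4]
opening: 0.0
finger_force: 0.0
[483.3  34.2 262.4] [-1.800e+02 -1.000e-01 -1.774e+02] [[0.87, 0.32, -0.36, 252.1], [-0.49, 0.56, -0.67, -655.13], [-0.02, 0.76, 0.64, 656.21], [0.0, 0.0, 0.0, 1.0]]
[483.1  34.2 261.7] [-1.799e+02 -1.000e-01 -1.774e+02] [[-0.03, 1.0, -0.09, 465.83], [-1.0, -0.03, -0.0, -59.64], [-0.0, 0.09, 1.0, 1395.64], [0.0, 0.0, 0.0, 1.0]]
side edge dist median, 75, 90% [0.         0.         0.95499998] frac diff>30 0.27819444444444447
top edge dist median, 75, 90% [0.         0.95499998 4.7750001 ] frac diff>30 0.36893333333333334
top edge dist median, 75, 90% [0.         0.95499998 3.27929997] frac diff>30 0.4666666666666667
knife orange top t10 vs t0
180.56869009584665 240.78061767838125 939
183.28800917957545 241.70109007458404 1743
```

```bash
python3 -c "
from cell import ctrl
print(ctrl.sign_off())"
```

```text
the job is handed in; nothing more can be done
None
```

The job is handed in: I levered the lid to about 1.7 rad, put the knife back on its board, laid the stone on the cork floor and pressed the lid shut. The hand-in returned no verdict, and the lid was checked only by comparing camera images and by the pushing force, not read directly.

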